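# Lay up a press stack on the bonding plate

### The arm

A 6-joint arm with a two-finger parallel gripper is mounted at the origin on a cart in front of the work surface, level with it; the furniture and walls round the work are solid. World frame = base frame: x ahead of the robot, y to its left, z up, the work surface at z = 0. Lengths are in m, angles in rad, forces in N, time in s.
With the tool pointing down it reaches from about 0.375 to 0.9 m from the base axis. Payload 3.1 kg.
Tool frame: the origin (TCP) lies where the fingers leave the gripper's body, on its centre line; the fingertips stand 73 mm ahead of it and the grasp point (between the pads) lies 54 mm ahead of it; z points along the fingers, y is the line along which they close (so a half turn about z gives the same grasp; the last joint's range is limited). The gripper opens to 85 mm and grips with 20 to 120 N. Pads are 22 mm wide; open, the fingers measure 114 mm over their backs; the gripper's body (76 mm by 85 mm) begins 54 mm behind the grasp point. The pads swing forward as they close: fully open they stand 13 mm farther back than shut.
Start: joints at [0.982, 0.527, 1.433, -0, 1.181, -0.178], TCP at [0.25, 0.573, 0.304] pointing down, gripper open.
Joint ranges: [-3.08, 3.08], [-0.75, 2.2], [0.22, 2.44], [-1.43, 4.57], [0, 2.65], [-2.85, 2.85]. Speed limits (rad/s): [2.79, 2.79, 3.14, 3.14, 3.14, 3.14].

### API

Orientations are given as a unit quaternion [x, y, z, w].
In Python, from station import manip gives the robot as it stands.
- The arm moves only by the shell command python3 -m crank 'ROWS' [FORCE]. ROWS is JSON, a list of rows, each an object with "dp": the shift along the tool's x, y, z normalised to -1 to 1, where 1 is 50 cm, a list of three; "delta_rot": the turn, a rotation vector about the tool's x, y, z normalised to -1 to 1, where 1 is 2 pi rad, a list of three; "fingers": the opening, from -1 (shut) to 1 (fully open). A call has 1 to 12 rows; each row shifts and turns the commanded pose from where the row before left it, along the tool's axes as they then stand; what a row does not reach is not made up. A row lasts 1/12 s, in which the tool goes at most 41.7 mm and 7.16 degrees, less where a joint would pass 70% of its speed; a pose out of reach is approached as far as the arm can. A call with a number of a shift or a turn outside -1 to 1 is refused whole. A call with a gripper value outside its range is refused whole. The fingers move at their own pace and stop on an object; FORCE is the grip in N (left out, the last holds). Time passes only in rows, so rows that do not move let the fingers close. It gives the time, the measured TCP pose, the force, the opening and the grip force at its end, in the units of the state.
- manip.sense(): the state, without advancing time (a new reading comes with each control period).
- manip.snapshot(name): name is "scene" or "side" or "wrist"; returns (picture, depth): 480x640x3 uint8, red, green, blue; 480x640 float32, m along the optical axis (not along the pixel's ray), 0 where there is no reading.
- manip.camera_model(name): a dict with "fx", "fy", "cx", "cy" (pixels), "k1" (the pictures are not rectified: a ray, as slopes to the right and down, at radius r is drawn at 1 + k1 r^2 times it, then the intrinsics apply), "origin" and "attitude" of the camera in the world. Camera axes: x right, y up, looking along -z (the intrinsics and any distortion apply to the point x, -y, -z); pixel columns grow to the right and rows downward; lengths in m; the calibration is good to about 2 mm. A picture is of the moment at which its call begins: read the wrist's pose just before it. camera_model takes no time and is no camera call; for the wrist camera it gives the pose at the moment of the call.
- manip.sign_off(): hands the job in; it is judged then, once.
The state is a dict: "t": time; "q": joint angles; "qd": joint speeds; "tau": joint torques, N m; "tcp_pos": TCP position; "tool_rot": TCP orientation; "force": force on the tool from outside, world axes, zero at the start; "ft_torque": the same for the moment, N m; "finger_gap": opening from 0.0 (shut) to 1.0 (fully open); "gripper_force": force on a finger pad.
Only numpy, scipy, OpenCV 4.12 (cv2) and the standard library are available. Lean on these libraries where they do the work, as an engineer would, in place of code of your own. Each camera call takes 0.05 s, during which the arm holds its last target. There are 200 camera calls.

### The job

Build the press stack on the round bonding plate: slide the wide carrier disc off the low ledge onto the plate, then slide the narrower pad disc off the high ledge onto the carrier, and finally pick up the weight by its knob and set it down (do not drop it) on the pad. Keep the two discs flat and never lift them off; at the end all three must lie flat, centred on the plate within 6 mm. Do not disturb the other loose things around.

Things in the scene. Friction and masses are not known exactly. Their poses are not given: they have to be found in the camera images.
- plate: Fixed round plate, grey, 100 mm diameter, its flat top 30 mm above the bench, on a black round foot 88 mm wide; a fine dark ring 87 mm in diameter is marked concentric on its top. Origin: on its axis, at bench level (the top is at z = +30 mm). Its y axis points along the line of the two ledges, which stand on either side, straight and level with it.
- low_ledge: Fixed low table (dark steel top 92 x 100 mm, 100 mm along its y axis; top 31.5 mm above the bench, two aluminium legs), 1.5 mm higher than the plate. Its centre lies 102 mm from the plate's centre along the plate's +y or -y axis (either side may be drawn), its edge 2 mm from the plate's rim, so a disc slides straight across. Origin: centre of the underside, at bench level.
- high_ledge: Like the low ledge, on the opposite side of the plate, but its top is 43.5 mm above the bench: 1.5 mm higher than the top of the carrier disc lying on the plate. Its edge stands as a wall 52 mm from the plate's axis. Origin: centre of the underside, at bench level.
- carrier: Loose flat aluminium disc, 84 mm diameter, 12 mm thick, about 0.17 kg, starts flat on the low ledge. Origin: centre of its underside, z up.
- pad: Loose flat grey plastic disc, 72 mm diameter, 12 mm thick, about 0.12 kg, starts flat on the high ledge. Origin: centre of its underside, z up.
- weight: Loose steel weight, about 0.35 kg, standing on the bench: round base 60 mm diameter and 18 mm high, a neck 16 mm in diameter from 18 to 26 mm, and a black round knob 26 mm in diameter from 26 to 48 mm above its underside, for grasping from above. Origin: centre of its underside, z up.
- tally: Small hand tally counter, 42 x 70 x 18 mm, loose, a bystander lying behind the ledges. Origin: centre of underside.
- slide_case: Flat brown case 40 x 84 x 11 mm, loose, a bystander lying behind the ledges. Origin: centre of underside.
- objective_can: Black upright can, 41 mm diameter, 59 mm high, loose, a bystander to the right of the ledges. Origin: centre of underside.
- waffle_b: Open black die tray 51 x 51 x 10 mm, loose, a bystander to the right of the ledges. Origin: centre of underside.
- stereo_scope_head (a joint): Height of the head of the stereo microscope that stands to the right of the work, in m (0 is the middle, negative lower); stiff, not part of the task. The gripper starts close above and beside this head: rise straight up about 10 cm before moving sideways or closing.
Things that resemble listed ones, but are neither listed nor needed, are in the scene too. What is shaped like the pad but purple is not meant.

How it is judged:
By the outcome, as a careful person would: the job done as asked, in the order asked, and still so for the second after the job is handed in, with the robot touching nothing.
It also fails if it takes over 72 s, if anything falls off the work surface, if the arm or the gripper's body presses on something with over 40 N, if the wrist force passes 120 N, or if a joint passes its speed limit or range.

## Working session

There is one attempt and no reset: what is moved stays moved. The work goes in short steps, Python scripts to look and compute and a shell command to move; the robot and the scene stay as the last step left them, time stands still between calls to the robot, and variables do not carry over. Pictures are saved under pics/ and viewed, at most 13 in all, crops included, and the job is handed in when it is done.

```bash
ls; mkdir -p pics
python3 - <<'E'
from station import manip
import cv2,numpy as np
s=manip.sense();print(s)
for n in("scene","side"):
    p,d=manip.snapshot(n);cv2.imwrite(f"pics/{n}0.png",p[:,:,::-1]);np.save(f"pics/{n}0.npy",d);print(manip.camera_model(n))
E
```

```text
pics
{'t': 0.0, 'q': array([ 9.81509345e-01,  5.28476351e-01,  1.43389591e+00,  7.13433611e-07,
        1.18139180e+00, -1.78487477e-01]), 'qd': array([-3.62918711e-04,  1.55365949e-03,  3.51568566e-04, -1.09011604e-03,
        4.70257202e-04, -4.70280913e-05]), 'tau': array([-5.89371175e-04, -4.42348838e+01, -1.78026152e+01, -1.82335521e-04,
        8.42597539e-03, -8.93291201e-06]), 'tcp_pos': array([0.24924094, 0.57254676, 0.30292922]), 'tool_rot': array([ 2.03958538e-01,  9.78978925e-01, -1.00655830e-03, -4.06931949e-04]), 'force': array([-0.02512454,  0.05029224,  0.74010506]), 'ft_torque': array([ 0.0045831 , -0.02256804, -0.03812776]), 'gripper_force': 0.0, 'finger_gap': 1.0026042259008412}
{'fx': 589.7693879656493, 'fy': 589.7693879656493, 'cx': 316.7169791075272, 'cy': 240.2195458738034, 'k1': -0.08688713993586113, 'origin': array([1.19564865, 0.37260849, 1.44535957]), 'attitude': array([0.13631287, 0.22014943, 0.82223607, 0.50683417])}
{'fx': 533.1110469509008, 'fy': 533.1110469509008, 'cx': 328.3179839235886, 'cy': 233.77422365548804, 'k1': -0.13062392940556056, 'origin': array([ 0.15261418, -0.82287027,  1.0003867 ]), 'attitude': array([ 0.41671396, -0.0858911 , -0.1973886 ,  0.88318171])}
```

View pics/scene0.png

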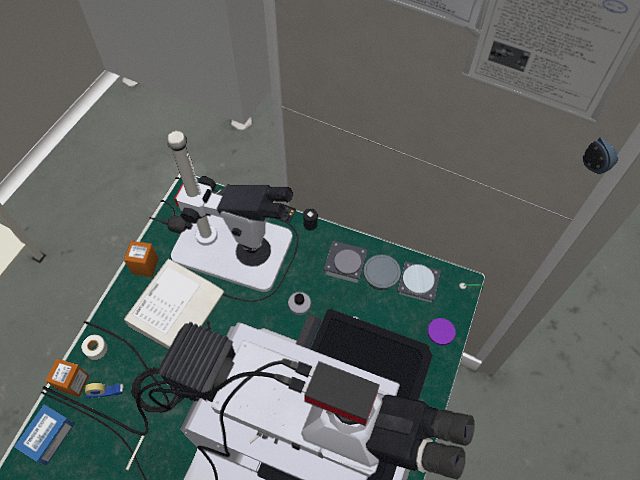

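View pics/side0.png

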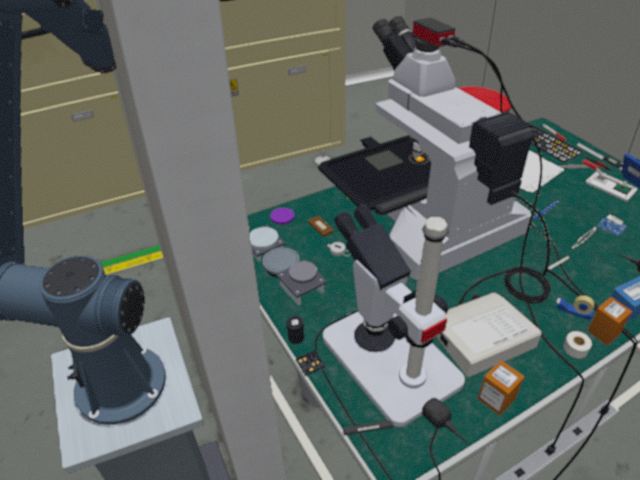

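The scene view shows the pad (grey, dark ledge) at (347,261), the plate at (382,271), the carrier (bright) at (419,279) and the weight at (300,300). The purple decoy is at (441,331). I'll zoom in and convert to world coordinates.

```bash
cat > h.py <<'E'
import numpy as np,cv2
from scipy.spatial.transform import Rotation as R
def K(c): return np.array([[c['fx'],0,c['cx']],[0,c['fy'],c['cy']],[0,0,1]]),np.array([c['k1'],0,0,0,0])
def ray(c,uv):
    k,d=K(c);p=cv2.undistortPoints(np.float64(uv).reshape(-1,1,2),k,d).reshape(-1,2)
    return R.from_quat(c['attitude']).apply(np.c_[p[:,0],-p[:,1],-np.ones(len(p))])
def onz(c,uv,z):
    r=ray(c,uv);return c['origin']+r*((z-c['origin'][2])/r[:,2])[:,None]
def proj(c,X):
    P=R.from_quat(c['attitude']).inv().apply(np.atleast_2d(X)-c['origin'])*[1,-1,-1]
    return cv2.projectPoints(P,np.zeros(3),np.zeros(3),*K(c))[0].reshape(-1,2)
E
python3 - <<'E'
from h import *
from station import manip
c=manip.camera_model("scene");s=manip.camera_model("side")
for n,uv,z in[("pad",(347,261),.0555),("plate",(382,271),.03),("car",(419,279),.0435),("wt",(300,298),.048),("can",(311,213),.059),("scopehead",(258,200),.2)]:
    p=onz(c,uv,z);print(n,p,proj(s,p))
print(proj(c,[.25,.573,.3]),proj(s,[.25,.573,.3]))
im=cv2.imread("pics/scene0.png");cv2.imwrite("pics/c1.png",cv2.resize(im[195:345,260:460],None,fx=4,fy=4,interpolation=2))
E
```

```text
pad [[0.49854254 0.11423671 0.0555    ]] [[301.94060876 269.95139139]]
plate [[0.47097684 0.2068205  0.03      ]] [[279.81213949 258.54360795]]
car [[0.45562041 0.30592149 0.0435    ]] [[261.86995583 235.20240221]]
wt [[0.64778981 0.0503291  0.048     ]] [[364.85611164 270.20009909]]
can [[ 0.40828438 -0.0394172   0.059     ]] [[291.58091149 321.58245878]]
scopehead [[ 0.51391992 -0.135662    0.2       ]] [[351.99181778 292.00552031]]
[[571.69066129 206.16100707]] [[152.93822569 129.82179692]]
```

View pics/c1.png

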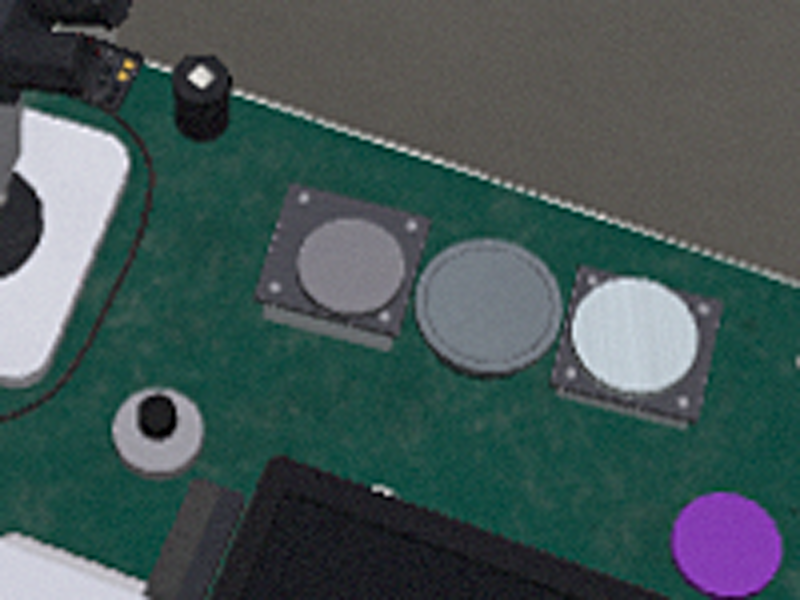

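The crop confirms the pad at about (351,265), the plate (497,307), the carrier (634,333) and the weight knob (157,415), in crop pixels at 4x. The arm doesn't show at its projected position, so I'll check depth for the wall.

Run:
```python
from h import *
from station import manip
for n,pts in(("scene",[(572,206),(540,200),(400,200),(300,180),(300,80),(400,30),(560,300),(600,155),(620,200),(200,50)]),("side",[(153,130),(180,50),(180,200),(200,400),(130,100),(240,300),(60,100),(90,300),(90,30),(110,60),(280,420)])):
    c=manip.camera_model(n);d=np.load(f"pics/{n}0.npy");r=ray(c,pts)
    for (u,v),q in zip(pts,r): print(n,u,v,d[v,u],(c['origin']+q*d[v,u]).round(3))
c=manip.camera_model("scene")
print(proj(c,[[.25,.573,.3],[0,0,.1],[0.25,.573,.5]]))
c=manip.camera_model("wrist");print(c)
p,d=manip.snapshot("wrist");cv2.imwrite("pics/w0.png",p[:,:,::-1])
```

```text
scene 572 206 1.3156683 [0.287 0.566 0.346]
scene 540 200 1.3504219 [0.287 0.497 0.323]
scene 400 200 1.6099389 [0.288 0.173 0.107]
scene 300 180 1.7705566 [ 0.286 -0.139  0.003]
scene 300 80 1.4063286 [ 0.287 -0.128  0.42 ]
scene 400 30 1.1432395 [0.291 0.102 0.662]
scene 560 300 2.4098241 [-0.144  0.833 -0.765]
scene 600 155 1.141589 [0.302 0.553 0.542]
scene 620 200 1.2198932 [0.295 0.641 0.432]
scene 200 50 2.4418218 [-0.294 -0.922 -0.27 ]
side 153 130 0.64167094 [ 0.195 -0.209  0.692]
side 180 50 0.59682983 [ 0.245 -0.211  0.785]
side 180 200 0.7143164 [ 0.209 -0.211  0.582]
side 200 400 1.9956424 [ 0.162  0.419 -0.756]
side 130 100 0.90695924 [0.189 0.094 0.606]
side 240 300 0.8760465 [ 0.267 -0.209  0.359]
side 60 100 2.342764 [-0.057  1.695 -0.004]
side 90 300 0.93463373 [ 0.024 -0.054  0.318]
side 90 30 1.0250517 [0.153 0.337 0.67 ]
side 110 60 1.152116 [0.18  0.417 0.572]
side 280 420 1.9323487 [ 0.412  0.214 -0.759]
[[571.69066129 206.16100707]
 [383.38111529 109.6679143 ]
 [606.63291985 153.38914847]]
{'fx': 384.2427930610212, 'fy': 384.2427930610212, 'cx': 320.9689337255934, 'cy': 237.15709263161366, 'k1': -0.0026275355548046127, 'origin': array([0.18998476, 0.59952297, 0.37304555]), 'attitude': array([-0.11017493, -0.07055154,  0.54329333,  0.82928663])}
```

View pics/w0.png

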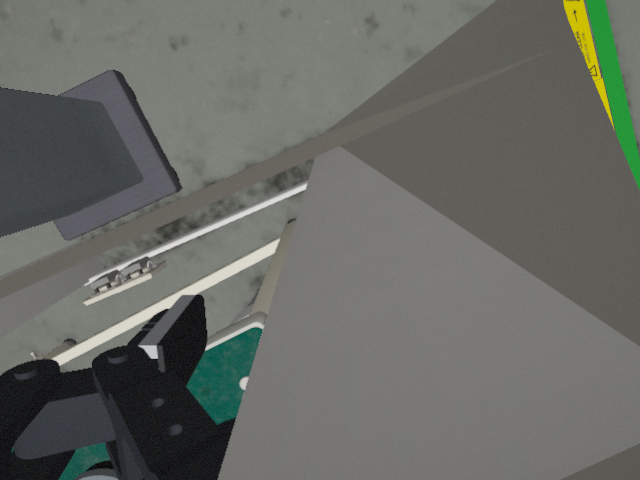

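Run:
```python
from h import *
from station import manip
np.set_printoptions(linewidth=250,suppress=True)
c=manip.camera_model("scene");d=np.load("pics/scene0.npy")
us=np.arange(500,640,10);
for v in range(20,360,20):
    P=c['origin']+ray(c,[(u,v) for u in us])*d[v,us][:,None]
    print(v,' '.join('%3d,%4d,%4d'%tuple(1000*p/10 if 0 else 100*p) for p in P))
a=cv2.imread("pics/scene0.png")[60:360,480:640];b=cv2.imread("pics/side0.png")[0:300,60:300]
cv2.imwrite("pics/c2.png",np.hstack([cv2.resize(x,None,fx=2,fy=2) for x in(a,b)]))
```

```text
20  29,  28,  75  29,  29,  76  29,  31,  76  28,  33,  77  29,  34,  78  28,  36,  78  29,  37,  79  29,  39,  80  28,  40,  80  29,  42,  81  29,  43,  81  29,  45,  82  29,  46,  83  29,  48,  83
40  29,  29,  71  29,  31,  72  29,  32,  73  28,  34,  73  28,  35,  74  29,  37,  75  28,  39,  75  29,  40,  76  29,  42,  77  29,  43,  77  29,  45,  78  29,  46,  78  28,  48,  79  29,  49,  80
60  29,  30,  67  29,  32,  67  28,  33,  68  29,  35,  69  29,  37,  70  28,  38,  70  28,  40,  71  28,  42,  72  29,  43,  72  29,  45,  73  29,  46,  74  29,  48,  75  29,  49,  75  28,  51,  76
80  28,  31,  62  29,  33,  63  29,  35,  64  29,  36,  64  28,  38,  65  29,  40,  66  29,  42,  67  29,  43,  68  29,  45,  69  29,  46,  69  29,  48,  70  29,  49,  71  28,  51,  71  28,  52,  72
100  29,  33,  57  28,  34,  58  28,  36,  59  28,  38,  59  29,  40,  61  29,  41,  61  29,  43,  62  28,  45,  63  29,  46,  64  29,  48,  65  29,  50,  66  28,  51,  66  28,  53,  67  28,  54,  68
120  29,  34,  52  28,  36,  52  28,  38,  54  29,  40,  55  29,  41,  56  28,  43,  56  28,  45,  57  2
[... 1595 characters left out ...]
 4  29,  66,   6 -26,  88, -75 -29,  92, -76 -30,  96, -74 -32, 100, -75 -34, 104, -75 -37, 108, -76
300  28,  54, -19  29,  56, -15  29,  59, -13  29,  61, -11  29,  63,  -8  29,  65,  -6 -14,  83, -76 -15,  86, -75 -17,  90, -76 -19,  94, -75 -21,  98, -75 -23, 102, -76 -26, 106, -77 -26, 109, -73
320  28,  57, -30  29,  60, -27  29,  62, -24  29,  65, -22  27,  68, -22  -3,  81, -76  -4,  85, -75  -7,  89, -75  -9,  93, -76 -10,  96, -75 -13, 101, -76 -14, 104, -76 -16, 108, -76 -19, 112, -77
340  29,  61, -43  29,  64, -40  28,  67, -38   8,  76, -76   6,  80, -76   4,  84, -76   3,  87, -75   2,  91, -74   0,  95, -75  -1,  98, -75  -4, 102, -76  -5, 106, -75  -8, 110, -76  -9, 114, -75
```

View pics/c2.png

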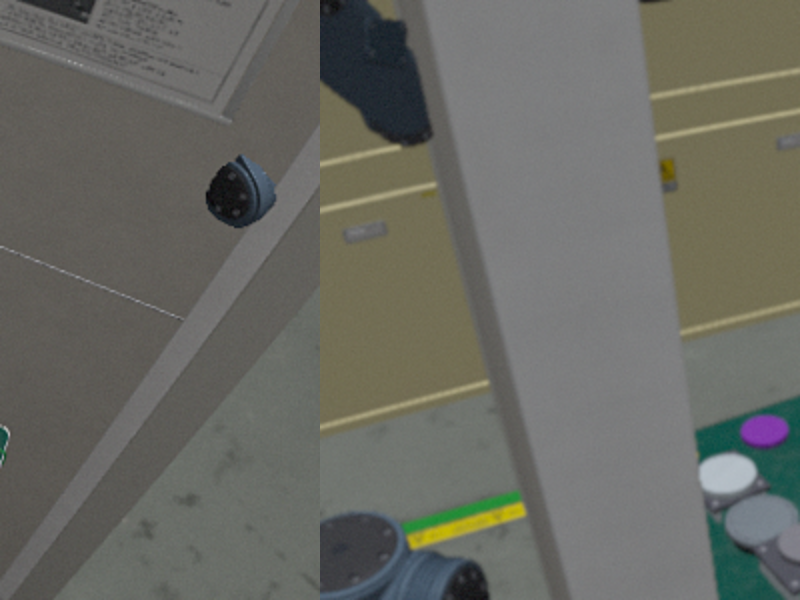

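The picture shows the wrist protruding through a panel at x≈0.2–0.29, without any contact torque. I'll test with a small upward move first.

```bash
python3 -m crank '[{"dp":[0,0,-0.02],"delta_rot":[0,0,0],"fingers":1}]'; python3 -m crank '[{"dp":[0,0,-0.04],"delta_rot":[0,0,0],"fingers":1},{"dp":[0,0,-0.07],"delta_rot":[0,0,0],"fingers":1},{"dp":[0,0,-0.07],"delta_rot":[0,0,0],"fingers":1}]'; python3 -c "
from station import manip
print(manip.sense()['tau'])"
```

```text
t: 0.23
tcp_pos: [0.2488, 0.5718, 0.3117]
tool_rot: [0.204, 0.979, -0.003, -0.001]
force: [0.3, 0.1, -0.9]
finger_gap: 0.998
gripper_force: 0.0
t: 0.48
tcp_pos: [0.2492, 0.5724, 0.4043]
tool_rot: [0.204, 0.979, -0.002, -0.001]
force: [0.2, 0.9, -0.1]
finger_gap: 1.002
gripper_force: 0.0
[ 2.27894350e-01 -4.08734250e+01 -1.82299340e+01 -5.75446815e-03
 -4.13924418e-01  3.72543894e-06]
```

No contact: the panel doesn't obstruct the arm. Moving over the work for a closer look.

```bash
python3 -m crank '[{"dp":[-0.052,-0.036,0],"delta_rot":[0,0,0],"fingers":1},{"dp":[-0.052,-0.036,0],"delta_rot":[0,0,0],"fingers":1},{"dp":[-0.052,-0.036,0],"delta_rot":[0,0,0],"fingers":1},{"dp":[-0.052,-0.036,0],"delta_rot":[0,0,0],"fingers":1}]'
python3 -m crank '[{"dp":[-0.052,-0.036,0],"delta_rot":[0,0,0],"fingers":1},{"dp":[-0.052,-0.036,0],"delta_rot":[0,0,0],"fingers":1},{"dp":[-0.052,-0.036,0],"delta_rot":[0,0,0],"fingers":1},{"dp":[-0.052,-0.036,0],"delta_rot":[0,0,0],"fingers":1},{"dp":[-0.052,-0.036,0],"delta_rot":[0,0,0],"fingers":1},{"dp":[-0.052,-0.036,0],"delta_rot":[0,0,0],"fingers":1},{"dp":[-0.052,-0.036,0],"delta_rot":[0,0,0],"fingers":1},{"dp":[-0.052,-0.036,0],"delta_rot":[0,0,0],"fingers":1}]'
python3 -m crank '[{"dp":[0,0,0],"delta_rot":[0,0,0.01875],"fingers":1},{"dp":[0,0,0],"delta_rot":[0,0,0.01875],"fingers":1},{"dp":[0,0,0],"delta_rot":[0,0,0.01875],"fingers":1},{"dp":[0,0,0],"delta_rot":[0,0,0.01875],"fingers":1},{"dp":[0,0,0],"delta_rot":[0,0,0.01875],"fingers":1},{"dp":[0,0,0],"delta_rot":[0,0,0.01875],"fingers":1},{"dp":[0,0,0],"delta_rot":[0,0,0.01875],"fingers":1},{"dp":[0,0,0],"delta_rot":[0,0,0.01875],"fingers":1},{"dp":[0,0,0],"delta_rot":[0,0,0],"fingers":1},{"dp":[0,0,0],"delta_rot":[0,0,0],"fingers":1}]'
python3 - <<'E'
from h import *
from station import manip
s=manip.sense();c=manip.camera_model("wrist")
p,d=manip.snapshot("wrist");cv2.imwrite("pics/w1.png",p[:,:,::-1]);np.save("pics/w1.npy",d)
import pickle;pickle.dump((s,c),open("pics/w1.pkl","wb"))
T=R.from_quat(s['tool_rot']);print(s['q'],T.as_matrix(),T.inv().apply(c['origin']-s['tcp_pos']),R.from_quat(c['attitude']).apply([0,0,-1]))
E
```

```text
t: 0.82
tcp_pos: [0.3164, 0.4644, 0.405]
tool_rot: [0.203, 0.979, 0.001, 0.0]
force: [0.7, 0.5, -0.5]
finger_gap: 1.004
gripper_force: 0.0
t: 1.48
tcp_pos: [0.4499, 0.249, 0.4047]
tool_rot: [0.204, 0.979, 0.0, 0.0]
force: [0.3, -0.1, 0.6]
finger_gap: 1.005
gripper_force: 0.0
t: 2.32
tcp_pos: [0.4493, 0.2504, 0.4044]
tool_rot: [0.625, 0.781, 0.0, 0.0]
force: [-0.1, -0.4, -0.6]
finger_gap: 1.0
gripper_force: 0.0
[ 2.90899683e-01  2.65320067e-01  1.57156063e+00 -1.85595219e-05
  1.30407907e+00  7.03505380e-02] [[-2.18770275e-01  9.75776200e-01  6.11435796e-04]
 [ 9.75776391e-01  2.18770215e-01  1.64371051e-04]
 [ 2.66254193e-05  6.32584114e-04 -9.99999800e-01]] [ 0.06607476  0.00099363 -0.06999235] [ 0.05668736 -0.25422361 -0.96548273]
```

View pics/w1.png

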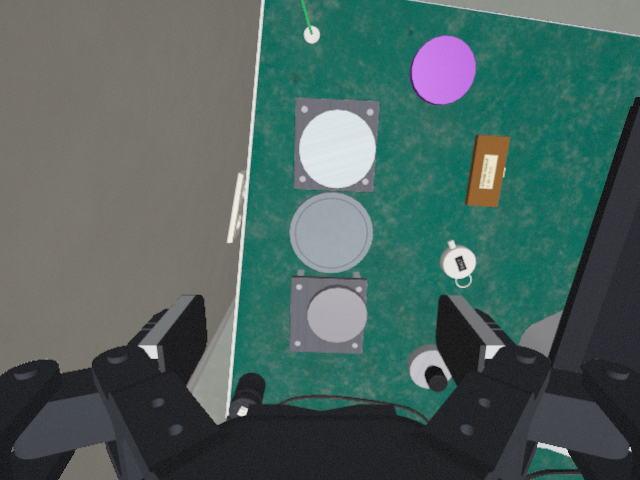

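The wrist view shows carrier (337,148), plate (331,232), pad (337,315), weight (430,368), with slide case (489,171), tally (458,262) and can (245,395) clear of the line. Flood fills will refine the centres.

```bash
cat >> h.py <<'E'
def blob(im,seed,tol,c,z,n=0):
    m=np.zeros((im.shape[0]+2,im.shape[1]+2),np.uint8)
    cv2.floodFill(cv2.medianBlur(im,3),m,tuple(map(int,seed)),0,(tol,)*3,(tol,)*3,4|cv2.FLOODFILL_FIXED_RANGE|cv2.FLOODFILL_MASK_ONLY|(255<<8))
    k=max(cv2.findContours(m[1:-1,1:-1],0,1)[0],key=cv2.contourArea)
    X=onz(c,cv2.convexHull(k).reshape(-1,2).astype(float),z)[:,:2]   # circle fit in world
    A=np.c_[2*X,np.ones(len(X))];s=np.linalg.lstsq(A,(X**2).sum(1),rcond=None)[0]
    r=np.sqrt(s[2]+s[0]**2+s[1]**2)
    return s[:2].round(4),'D=%.1f'%(2000*r),'res=%.1f'%(1000*np.std(np.linalg.norm(X-s[:2],axis=1)))
E
python3 - <<'E'
from h import *
import pickle
s,c=pickle.load(open("pics/w1.pkl","rb"));im=cv2.imread("pics/w1.png");d=np.load("pics/w1.npy")
for n,uv,z in(("carrier",(337,148),.0435),("plate",(331,232),.03),("pad",(337,315),.0555),("wt",(420,358),.018)):
  for t in(12,20,30): print(n,t,*blob(im,uv,t,c,z))
for n,uv in(("purple",(443,70)),("stud",(312,35)),("plate",(331,232)),("knob",(434,374)),("bigstage",(600,300)),("can",(248,385)),("mug",(458,262))):
  print(n,c['origin']+ray(c,[uv])[0]*d[uv[1],uv[0]])
# ledge corners
print(onz(c,[(295,98),(379,101),(374,192),(295,190)],.0315).round(4).tolist(),onz(c,[(291,277),(367,280),(363,354),(290,351)],.0435).round(4).tolist())
E
```

```text
carrier 12 [0.4564 0.3025] D=81.6 res=0.2
carrier 20 [0.4564 0.3024] D=82.2 res=0.1
carrier 30 [0.4564 0.3023] D=82.6 res=0.1
plate 12 [0.4723 0.2053] D=97.5 res=0.1
plate 20 [0.4724 0.2052] D=98.1 res=0.1
plate 30 [0.4723 0.2052] D=98.7 res=0.2
pad 12 [0.4999 0.1145] D=69.6 res=0.2
pad 20 [0.4999 0.1144] D=70.1 res=0.1
pad 30 [0.4999 0.1142] D=70.9 res=0.1
wt 12 [0.6473 0.0457] D=54.2 res=1.6
wt 20 [0.6482 0.0454] D=55.4 res=2.0
wt 30 [0.6477 0.0454] D=55.8 res=1.6
purple [0.55347918 0.41150356 0.01270944]
stud [0.40292109 0.41590105 0.00476514]
plate [0.47209127 0.20708023 0.03084909]
knob [0.6414411  0.05705809 0.04610926]
bigstage [0.70018473 0.2326107  0.16973457]
can [ 0.4113832  -0.02263519  0.03068045]
mug [0.63743247 0.20072353 0.01725418]
[[0.4, 0.3453, 0.0315], [0.4899, 0.3623, 0.0315], [0.5099, 0.2647, 0.0315], [0.4202, 0.247, 0.0315]] [[0.4369, 0.1456, 0.0435], [0.5265, 0.1618, 0.0435], [0.5464, 0.0637, 0.0435], [0.4554, 0.0477, 0.0435]]
```

```bash
python3 -m crank '[{"dp":[0,0,0],"delta_rot":[0,0,0.0044],"fingers":0.176},{"dp":[0.053,0.0085,0],"delta_rot":[0,0,0],"fingers":0.176},{"dp":[0.053,0.0085,0],"delta_rot":[0,0,0],"fingers":0.176},{"dp":[0.053,0.0085,0],"delta_rot":[0,0,0],"fingers":0.176},{"dp":[0.053,0.0085,0],"delta_rot":[0,0,0],"fingers":0.176},{"dp":[0,0,0.068],"delta_rot":[0,0,0],"fingers":0.176},{"dp":[0,0,0.068],"delta_rot":[0,0,0],"fingers":0.176},{"dp":[0,0,0.068],"delta_rot":[0,0,0],"fingers":0.176},{"dp":[0,0,0.068],"delta_rot":[0,0,0],"fingers":0.176},{"dp":[0,0,0.068],"delta_rot":[0,0,0],"fingers":0.176},{"dp":[0,0,0.068],"delta_rot":[0,0,0],"fingers":0.176},{"dp":[0,0,0.068],"delta_rot":[0,0,0],"fingers":0.176}]'
python3 -m crank '[{"dp":[0,0,0.03],"delta_rot":[0,0,0],"fingers":0.176},{"dp":[0,0,0],"delta_rot":[0,0,0],"fingers":0.176},{"dp":[0,0,0],"delta_rot":[0,0,0],"fingers":0.176}]'
cat > look.py <<'E'
from h import *
from station import manip
import sys,pickle
P=np.array([.4725,.2051]);U=np.array([-.1908,.9816]);V=np.array([.9816,.1908])
def uv(x): x=np.array(x)[:2]-P;return (1000*np.array([x@U,x@V])).round(1)
def shot(name,cam="wrist"):
    s=manip.sense();c=manip.camera_model(cam);p,d=manip.snapshot(cam);im=p[:,:,::-1].copy()
    cv2.imwrite(f"pics/{name}.png",im);np.save(f"pics/{name}.npy",d);pickle.dump((s,c),open(f"pics/{name}.pkl","wb"))
    print("tcp",s['tcp_pos'].round(4),"uv",uv(s['tcp_pos']),"gap",s['finger_gap'],"F",s['force'].round(1));return s,c,im,d
E
python3 - <<'E'
from look import *
s,c,im,d=shot("w2")
t=s['tcp_pos'];T=R.from_quat(s['tool_rot']);print(T.as_matrix().round(4))
# cloud in tool frame: finger tips
vv,uu=np.mgrid[0:480:2,0:640:2];dd=d[vv,uu].ravel();k=dd>0
X=c['origin']+ray(c,np.c_[uu.ravel(),vv.ravel()][k])*dd[k][:,None]
L=T.inv().apply(X-t)*1000
for sg in(1,-1):
    m=(abs(L[:,0])<14)&(sg*L[:,1]>15)&(sg*L[:,1]<60)&(L[:,2]>10)&(L[:,2]<85);q=L[m]
    print(sg,len(q),"z98",np.percentile(q[:,2],[50,90,98,100]).round(1),"tip pts",q[np.argsort(-q[:,2])[:4]].round(1).tolist())
E
```

```text
t: 3.37
tcp_pos: [0.4462, 0.3578, 0.1647]
tool_rot: [0.636, 0.772, 0.0, 0.0]
force: [-0.3, -0.0, 0.0]
finger_gap: 0.587
gripper_force: 0.0
t: 3.62
tcp_pos: [0.446, 0.3577, 0.1503]
tool_rot: [0.636, 0.771, -0.001, -0.0]
force: [-1.3, 0.3, -0.3]
finger_gap: 0.589
gripper_force: 0.0
tcp [0.446  0.3577 0.1503] uv [154.8   3.1] gap 0.5889771450826203 F [-1.3  0.3 -0.3]
[[-1.900e-01  9.818e-01 -1.500e-03]
 [ 9.818e-01  1.900e-01 -8.000e-04]
 [-5.000e-04 -1.600e-03 -1.000e+00]]
1 2697 z98 [16.8 49.5 62.2 69.9] tip pts [[-0.8, 25.9, 69.9], [-1.6, 25.9, 69.8], [-3.0, 25.8, 69.1], [-2.1, 25.8, 69.0]]
-1 2657 z98 [16.7 49.1 61.9 69.6] tip pts [[7.1, -24.5, 69.6], [3.9, -24.6, 69.1], [5.6, -24.5, 69.1], [2.4, -24.6, 68.7]]
```

View pics/w2.png

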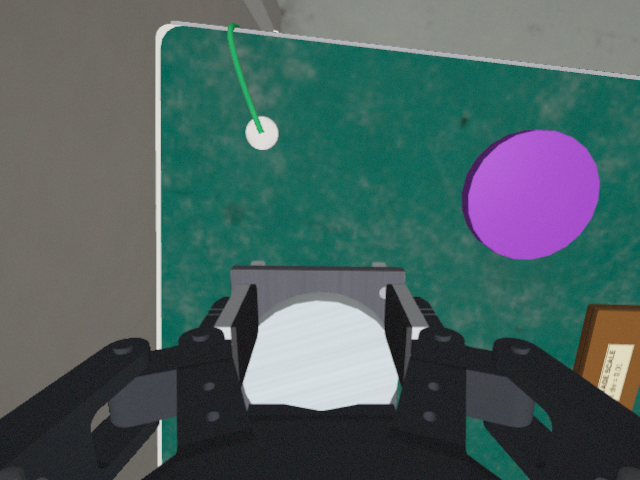

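Tips stand 70 mm ahead at a 50 mm gap. I'll descend behind the carrier and push it in the two-finger cradle.

```bash
python3 -m crank '[{"dp":[0,0,0.044],"delta_rot":[0,0,0],"fingers":0.176},{"dp":[0,0,0.036],"delta_rot":[0,0,0],"fingers":0.176},{"dp":[0,0,0.008],"delta_rot":[0,0,0],"fingers":0.176},{"dp":[0,0,0],"delta_rot":[0,0,0],"fingers":0.176},{"dp":[0,0,0],"delta_rot":[0,0,0],"fingers":0.176}]'
python3 -m crank '[{"dp":[-0.016,-0.0004,0],"delta_rot":[0,0,0],"fingers":0.176},{"dp":[-0.016,-0.0004,0],"delta_rot":[0,0,0],"fingers":0.176},{"dp":[-0.016,-0.0004,0],"delta_rot":[0,0,0],"fingers":0.176},{"dp":[-0.016,-0.0004,0],"delta_rot":[0,0,0],"fingers":0.176}]'
```

```text
t: 4.08
tcp_pos: [0.4469, 0.3582, 0.1084]
tool_rot: [0.637, 0.771, 0.001, 0.001]
force: [-0.5, 1.0, -0.3]
finger_gap: 0.59
gripper_force: 0.0
t: 4.42
tcp_pos: [0.4518, 0.3254, 0.1077]
tool_rot: [0.637, 0.771, 0.001, 0.0]
force: [0.2, 1.4, 2.4]
finger_gap: 0.591
gripper_force: 0.8
```

```bash
python3 -m crank '[{"dp":[-0.016,-0.0004,0.001],"delta_rot":[0,0,0],"fingers":0.176},{"dp":[-0.016,-0.0004,0.001],"delta_rot":[0,0,0],"fingers":0.176},{"dp":[-0.016,-0.0004,0],"delta_rot":[0,0,0],"fingers":0.176},{"dp":[-0.016,-0.0004,0],"delta_rot":[0,0,0],"fingers":0.176}]'
python3 -m crank '[{"dp":[-0.014,-0.0004,0],"delta_rot":[0,0,0],"fingers":0.176},{"dp":[-0.014,-0.0004,0],"delta_rot":[0,0,0],"fingers":0.176},{"dp":[-0.012,-0.0004,0],"delta_rot":[0,0,0],"fingers":0.176},{"dp":[0,0,0],"delta_rot":[0,0,0],"fingers":0.176}]'
python3 - <<'E'
from look import *
s,c,im,d=shot("s1","scene")
E
```

```text
t: 4.75
tcp_pos: [0.4567, 0.2936, 0.1059]
tool_rot: [0.637, 0.771, 0.0, -0.0]
force: [-0.3, 1.8, 1.4]
finger_gap: 0.591
gripper_force: 1.0
t: 5.08
tcp_pos: [0.4596, 0.2734, 0.1056]
tool_rot: [0.637, 0.771, -0.001, -0.0]
force: [1.3, -0.5, 0.7]
finger_gap: 0.587
gripper_force: 0.0
tcp [0.4596 0.2734 0.1056] uv [69.5  0.4] gap 0.586853067867994 F [ 1.3 -0.5  0.7]
```

```bash
python3 -m crank '[{"dp":[-0.01,-0.0002,0],"delta_rot":[0,0,0],"fingers":0.176},{"dp":[-0.01,-0.0002,0],"delta_rot":[0,0,0],"fingers":0.176},{"dp":[-0.01,-0.0002,0],"delta_rot":[0,0,0],"fingers":0.176},{"dp":[-0.008,0,0],"delta_rot":[0,0,0],"fingers":0.176},{"dp":[-0.006,0,0],"delta_rot":[0,0,0],"fingers":0.176},{"dp":[-0.004,0,0],"delta_rot":[0,0,0],"fingers":0.176},{"dp":[-0.0016,0,0],"delta_rot":[0,0,0],"fingers":0.176},{"dp":[0,0,0],"delta_rot":[0,0,0],"fingers":0.176},{"dp":[0,0,0],"delta_rot":[0,0,0],"fingers":0.176}]'
python3 - <<'E'
from look import *
s,c,im,d=shot("s2","scene")
for t in(12,25): 
  r=blob(im,proj(c,[.4725,.2051,.042])[0]+[-14,-7],t,c,.042); print(r,uv(r[0]))
a=im[195:345,300:460]
w=shot("w3")
cv2.imwrite("pics/c3.png",np.hstack([cv2.resize(a,None,fx=2.5,fy=2.5),cv2.resize(w[2][:,80:560],(400,375))]))
E
```

```text
t: 5.88
tcp_pos: [0.4641, 0.2503, 0.106]
tool_rot: [0.637, 0.771, -0.0, 0.0]
force: [0.3, 0.2, -0.0]
finger_gap: 0.59
gripper_force: 0.0
tcp [0.4641 0.2503 0.106 ] uv [46.   0.4] gap 0.589798880630189 F [ 0.3  0.2 -0. ]
(array([0.4777, 0.2049]), 'D=92.1', 'res=0.9') [-1.2  5.1]
(array([0.478 , 0.2061]), 'D=94.9', 'res=1.0') [-0.1  5.6]
tcp [0.4641 0.2504 0.106 ] uv [46.   0.4] gap 0.5892237388707242 F [ 0.5  0.1 -0.2]
```

View pics/c3.png

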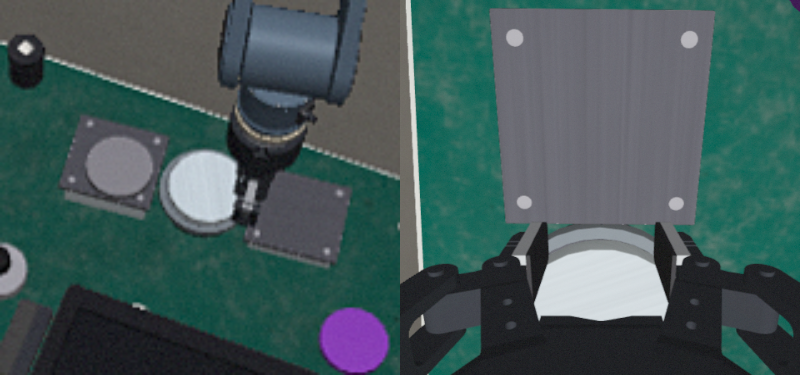

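The carrier is on the plate, lying flat (scene crop at (205,185)). Now I'll rise, move over the pad side, measure the carrier, and check scope clearance.

```bash
python3 -m crank '[{"dp":[0.01,0,0],"delta_rot":[0,0,0],"fingers":0.176},{"dp":[0.01,0,0],"delta_rot":[0,0,0],"fingers":0.176},{"dp":[0,0,-0.05],"delta_rot":[0,0,0],"fingers":0.176},{"dp":[0,0,-0.07],"delta_rot":[0,0,0],"fingers":0.176},{"dp":[0,0,-0.07],"delta_rot":[0,0,0],"fingers":0.176},{"dp":[0,0,-0.07],"delta_rot":[0,0,0],"fingers":0.176},{"dp":[0,0,-0.07],"delta_rot":[0,0,0],"fingers":0.176},{"dp":[-0.06,0,-0.04],"delta_rot":[0,0,0],"fingers":0.176},{"dp":[-0.06,0,0],"delta_rot":[0,0,0],"fingers":0.176},{"dp":[-0.06,0,0],"delta_rot":[0,0,0],"fingers":0.176},{"dp":[0,0,0],"delta_rot":[0,0,0],"fingers":0.176},{"dp":[0,0,0],"delta_rot":[0,0,0],"fingers":0.176}]'
python3 - <<'E'
from look import *
s,c,im,d=shot("w4")
for n,q,z in(("carrier",[.4725,.2051],.042),("pad",[.4999,.1144],.0555)):
  for t in(12,25):
    r=blob(im,proj(c,[*q,z])[0],t,c,z);print(n,r,uv(r[0]))
m=np.zeros(1)
c0=manip.camera_model("scene");d0=np.load("pics/scene0.npy")
vv,uu=np.mgrid[0:480,0:640];k=d0.ravel()>0
X=c0['origin']+ray(c0,np.c_[uu.ravel(),vv.ravel()][k])*d0.ravel()[k][:,None]
X=X[(X[:,2]>.07)&(X[:,0]>.32)&(X[:,0]<.75)&(X[:,1]<.2)&(X[:,1]>-.12)]
for y in np.arange(-.12,.2,.02):
  q=X[(X[:,1]>=y)&(X[:,1]<y+.02)]
  if len(q)>3: print(y.round(2),len(q),"x",q[:,0].min().round(3),q[:,0].max().round(3),"z",q[:,2].max().round(3))
E
```

```text
t: 6.98
tcp_pos: [0.4793, 0.1711, 0.2912]
tool_rot: [0.638, 0.77, 0.0, -0.0]
force: [0.4, -0.5, -1.0]
finger_gap: 0.589
gripper_force: 0.0
tcp [0.4793 0.1711 0.2912] uv [-34.6   0.2] gap 0.5889375680436016 F [ 0.4 -0.5 -1. ]
carrier (array([0.4731, 0.207 ]), 'D=82.1', 'res=0.1') [1.8 1. ]
carrier (array([0.4732, 0.2069]), 'D=82.8', 'res=0.1') [1.6 1. ]
pad (array([0.5001, 0.1146]), 'D=70.0', 'res=0.1') [-94.1   9.8]
pad (array([0.5001, 0.1144]), 'D=70.5', 'res=0.1') [-94.3   9.8]
-0.12 560 x 0.532 0.615 z 0.314
-0.1 524 x 0.523 0.613 z 0.32
-0.08 293 x 0.529 0.608 z 0.327
-0.06 238 x 0.527 0.605 z 0.338
-0.04 287 x 0.519 0.603 z 0.342
-0.02 6 x 0.574 0.594 z 0.312
0.1 19 x 0.722 0.749 z 0.178
0.12 92 x 0.722 0.75 z 0.181
0.14 166 x 0.687 0.75 z 0.179
0.16 232 x 0.685 0.75 z 0.177
0.18 233 x 0.683 0.75 z 0.175
```

```bash
python3 -m crank '[{"dp":[-0.042,0.0036,0],"delta_rot":[0,0,0],"fingers":0.176},{"dp":[-0.042,0.0036,0],"delta_rot":[0,0,0],"fingers":0.176},{"dp":[-0.042,0.0036,0],"delta_rot":[0,0,0],"fingers":0.176},{"dp":[-0.042,0.0036,0],"delta_rot":[0,0,0],"fingers":0.176},{"dp":[-0.042,0.0036,0],"delta_rot":[0,0,0],"fingers":0.176},{"dp":[0,0,0],"delta_rot":[0,0,0],"fingers":0.176},{"dp":[0,0,0.066],"delta_rot":[0,0,0],"fingers":0.176},{"dp":[0,0,0.066],"delta_rot":[0,0,0],"fingers":0.176},{"dp":[0,0,0.066],"delta_rot":[0,0,0],"fingers":0.176},{"dp":[0,0,0.066],"delta_rot":[0,0,0],"fingers":0.176},{"dp":[0,0,0.04],"delta_rot":[0,0,0],"fingers":0.176},{"dp":[0,0,0],"delta_rot":[0,0,0],"fingers":0.176}]'
python3 - <<'E'
from look import *
s,c,im,d=shot("w5")
for t in(12,25):
    r=blob(im,proj(c,[.5,.125,.0555])[0],t,c,.0555);print(r,uv(r[0]))
E
```

```text
t: 8.03
tcp_pos: [0.5049, 0.0722, 0.1349]
tool_rot: [0.636, 0.771, -0.003, -0.004]
force: [-0.4, 0.5, -0.3]
finger_gap: 0.587
gripper_force: 0.0
tcp [0.5049 0.0722 0.1349] uv [-136.6    6.5] gap 0.5871913947269908 F [-0.4  0.5 -0.3]
(array([0.5012, 0.1194]), 'D=67.3', 'res=2.0') [-89.6  11.8]
(array([0.5006, 0.1154]), 'D=71.4', 'res=1.2') [-93.4  10.5]
```

View pics/w5.png

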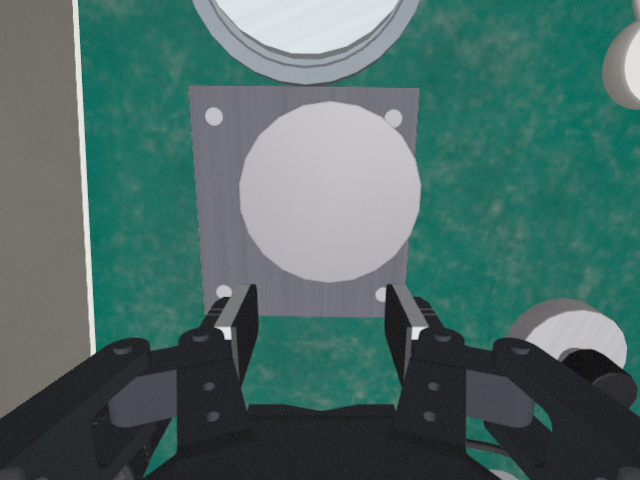

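The pad sits centred ahead of the fingers at (330,190), with a few mm of clearance. I'll correct the lateral offset and lower.

```bash
python3 -m crank '[{"dp":[-0.005,0.005,0],"delta_rot":[0,0,0],"fingers":0.176},{"dp":[0,0,0],"delta_rot":[0,0,0],"fingers":0.176},{"dp":[0,0,0.016],"delta_rot":[0,0,0],"fingers":0.176},{"dp":[0,0,0.016],"delta_rot":[0,0,0],"fingers":0.176},{"dp":[0,0,0],"delta_rot":[0,0,0],"fingers":0.176},{"dp":[0,0,0],"delta_rot":[0,0,0],"fingers":0.176}]'
python3 -c "
from look import *
s=manip.sense();print(uv(s['tcp_pos']),s['tcp_pos'],R.from_quat(s['tool_rot']).as_matrix().round(4))"
```

```text
t: 8.58
tcp_pos: [0.5105, 0.0684, 0.1227]
tool_rot: [0.637, 0.771, -0.0, -0.0]
force: [-0.9, 0.3, -0.2]
finger_gap: 0.586
gripper_force: 0.0
[-141.4   11.2] [0.51045843 0.068384   0.12272789] [[-1.886e-01  9.821e-01 -8.000e-04]
 [ 9.821e-01  1.886e-01  1.000e-04]
 [ 2.000e-04 -8.000e-04 -1.000e+00]]
```

```bash
python3 -m crank '[{"dp":[0,-0.0038,0.0105],"delta_rot":[0,0,0],"fingers":0.176},{"dp":[0,0,0],"delta_rot":[0,0,0],"fingers":0.176},{"dp":[0.016,-0.0015,0],"delta_rot":[0,0,0],"fingers":0.176},{"dp":[0.016,-0.0015,0],"delta_rot":[0,0,0],"fingers":0.176},{"dp":[0.016,-0.0015,0],"delta_rot":[0,0,0],"fingers":0.176}]'
python3 -m crank '[{"dp":[0.016,-0.0015,0],"delta_rot":[0,0,0],"fingers":0.176},{"dp":[0.016,-0.0015,0],"delta_rot":[0,0,0],"fingers":0.176},{"dp":[0.016,-0.0015,0],"delta_rot":[0,0,0],"fingers":0.176},{"dp":[0.016,-0.0015,0],"delta_rot":[0,0,0],"fingers":0.176},{"dp":[0.012,-0.0012,0],"delta_rot":[0,0,0],"fingers":0.176},{"dp":[0,0,0],"delta_rot":[0,0,0],"fingers":0.176}]'
python3 -c "
from look import *
s,c,im,d=shot('w6')
for n,q,z in(('carrier',[.472,.215],.042),('pad',[.483,.16],.0555)):
    r=blob(im,proj(c,[*q,z])[0],20,c,z);print(n,r,uv(r[0]))"
```

```text
t: 9.0
tcp_pos: [0.5019, 0.0919, 0.1177]
tool_rot: [0.637, 0.771, -0.0, -0.0]
force: [-1.0, -0.2, -0.5]
finger_gap: 0.586
gripper_force: 0.3
t: 9.5
tcp_pos: [0.4908, 0.1291, 0.1177]
tool_rot: [0.636, 0.771, -0.0, -0.0]
force: [-0.4, -0.3, -0.8]
finger_gap: 0.585
gripper_force: 0.0
tcp [0.4908 0.1291 0.1177] uv [-78.    3.4] gap 0.5851156914503203 F [-0.4 -0.3 -0.8]
carrier (array([0.4733, 0.2069]), 'D=82.8', 'res=0.1') [1.6 1.1]
pad (array([0.4848, 0.1665]), 'D=71.1', 'res=0.4') [-40.2   4.7]
```

```bash
python3 -m crank '[{"dp":[0.02,-0.002,0],"delta_rot":[0,0,0],"fingers":0.176},{"dp":[0.016,-0.0016,0],"delta_rot":[0,0,0],"fingers":0.176},{"dp":[0.014,-0.0014,0],"delta_rot":[0,0,0],"fingers":0.176},{"dp":[0.012,-0.0012,0],"delta_rot":[0,0,0],"fingers":0.176},{"dp":[0.01,-0.001,0],"delta_rot":[0,0,0],"fingers":0.176},{"dp":[0.006,-0.0006,0],"delta_rot":[0,0,0],"fingers":0.176},{"dp":[0.0034,-0.0004,0],"delta_rot":[0,0,0],"fingers":0.176},{"dp":[0,0,0],"delta_rot":[0,0,0],"fingers":0.176},{"dp":[0,0,0],"delta_rot":[0,0,0],"fingers":0.176}]'
python3 -c "
from look import *
s,c,im,d=shot('w7')
for n,q,z in(('pad',[.4725,.2051],.054),):
    for t in (12,20):
      r=blob(im,proj(c,[*q,z])[0],t,c,z);print(n,r,uv(r[0]))"
```

```text
t: 10.3
tcp_pos: [0.4798, 0.1671, 0.1177]
tool_rot: [0.637, 0.771, 0.0, -0.0]
force: [-0.1, 0.0, 0.3]
finger_gap: 0.588
gripper_force: 0.0
tcp [0.4798 0.1671 0.1177] uv [-38.7  -0.1] gap 0.5879754056280061 F [-0.1  0.   0.3]
pad (array([0.4734, 0.2045]), 'D=70.7', 'res=0.3') [-0.8  0.8]
pad (array([0.4733, 0.2042]), 'D=71.2', 'res=0.2') [-1.   0.6]
```

Pad is centred within about 1 mm. Back off, rise, and look at the weight.

```bash
python3 -m crank '[{"dp":[-0.01,0,0],"delta_rot":[0,0,0],"fingers":0.176},{"dp":[-0.01,0,0],"delta_rot":[0,0,0],"fingers":0.176},{"dp":[0,0,-0.05],"delta_rot":[0,0,0],"fingers":0.176},{"dp":[0,0,-0.075],"delta_rot":[0,0,0],"fingers":0.176},{"dp":[0,0,-0.075],"delta_rot":[0,0,0],"fingers":0.176},{"dp":[0,0,-0.075],"delta_rot":[0,0,0],"fingers":0.176},{"dp":[0,0,-0.075],"delta_rot":[0,0,0],"fingers":0.176},{"dp":[0,0,-0.05],"delta_rot":[0,0,0],"fingers":0.176},{"dp":[0,0,0],"delta_rot":[0,0,0],"fingers":0.176},{"dp":[0,0,0],"delta_rot":[0,0,0],"fingers":0.176}]'
python3 - <<'E'
from look import *
s,c,im,d=shot("w8")
for n,q,z in(('pad',[.4725,.2051],.054),):
      r=blob(im,proj(c,[*q,z])[0],20,c,z);print(n,r,uv(r[0]))
vv,uu=np.mgrid[0:480,0:640];k=d.ravel()>0
X=c['origin']+ray(c,np.c_[uu.ravel(),vv.ravel()][k])*d.ravel()[k][:,None]
w=np.array([.647,.05]);q=X[(abs(X[:,:2]-w).max(1)<.05)&(X[:,2]>.036)&(X[:,2]<.06)]
print("knob",len(q),q.mean(0),q.min(0),q.max(0)); t=q[q[:,2]>np.percentile(q[:,2],60)];print(t.mean(0),t.min(0),t.max(0))
c0=manip.camera_model("scene");d0=np.load("pics/scene0.npy");k=d0.ravel()>0
Y=np.r_[X,c0['origin']+ray(c0,np.c_[uu.ravel(),vv.ravel()][k])*d0.ravel()[k][:,None]]
L=R.from_quat(s['tool_rot']).inv().apply(Y-s['tcp_pos']);Y=Y[~((L[:,2]<.09)&(abs(L[:,1])<.1)&(L[:,0]<.08)&(L[:,0]>-.06))]
D=Y[:,:2]-w;r=np.hypot(*D.T);a=np.degrees(np.arctan2(D[:,1],D[:,0]))%360
for lo in range(0,360,30):
  m=(a>=lo)&(a<lo+30)&(Y[:,2]>.06)&(Y[:,2]<.5)&(r<.15)&(r>.03)
  if m.sum()>5: i=np.argsort(r[m])[3];print(lo,m.sum(),"r",r[m][i].round(3),Y[m][i].round(3))
E
```

```text
t: 11.18
tcp_pos: [0.4822, 0.1567, 0.3192]
tool_rot: [0.637, 0.771, 0.001, 0.001]
force: [-0.3, 0.3, -0.7]
finger_gap: 0.591
gripper_force: 0.0
tcp [0.4822 0.1567 0.3192] uv [-49.4   0.3] gap 0.5910187192910316 F [-0.3  0.3 -0.7]
pad (array([0.4733, 0.2032]), 'D=72.9', 'res=0.3') [-2.   0.4]
knob 151 [0.65178902 0.05457723 0.04579043] [0.64323368 0.04753235 0.0363121 ] [0.6602169  0.0588133  0.04979077]
[0.65381917 0.05217821 0.04831468] [0.64867494 0.04820645 0.04772586] [0.6602169  0.05781456 0.04979077]
0 3232 r 0.119 [0.762 0.079 0.062]
30 684 r 0.105 [0.728 0.117 0.177]
60 830 r 0.107 [0.69  0.148 0.165]
120 7 r 0.141 [0.527 0.124 0.062]
150 13 r 0.135 [0.517 0.084 0.061]
210 429 r 0.089 [ 0.599 -0.024  0.318]
240 363 r 0.098 [ 0.6   -0.036  0.317]
330 557 r 0.12 [0.767 0.047 0.063]
```

```bash
python3 -m crank '[{"dp":[-0.0458,0.0474,0],"delta_rot":[0,0,0],"fingers":0.176},{"dp":[-0.0458,0.0474,0],"delta_rot":[0,0,0],"fingers":0.176},{"dp":[-0.0458,0.0474,0],"delta_rot":[0,0,0],"fingers":0.176},{"dp":[-0.0458,0.0474,0],"delta_rot":[0,0,0],"fingers":0.176},{"dp":[-0.0458,0.0474,0],"delta_rot":[0,0,0],"fingers":0.176},{"dp":[-0.0458,0.0474,0],"delta_rot":[0,0,0],"fingers":0.176},{"dp":[0,0,0],"delta_rot":[0,0,-0.018],"fingers":0.176},{"dp":[0,0,0],"delta_rot":[0,0,-0.018],"fingers":0.176},{"dp":[0,0,0],"delta_rot":[0,0,-0.018],"fingers":0.176},{"dp":[0,0,0],"delta_rot":[0,0,-0.018],"fingers":0.176},{"dp":[0,0,0],"delta_rot":[0,0,-0.018],"fingers":0.176},{"dp":[0,0,0],"delta_rot":[0,0,-0.018],"fingers":0.176}]'
python3 -m crank '[{"dp":[0,0,0],"delta_rot":[0,0,0],"fingers":0.176},{"dp":[0,0,0],"delta_rot":[0,0,0],"fingers":0.176}]'
python3 - <<'E'
from look import *
s,c,im,d=shot("w9");T=R.from_quat(s['tool_rot'])
print(s['q'].round(2),T.as_matrix().round(3).tolist(),proj(c,[.648,.049,.048]))
vv,uu=np.mgrid[0:480,0:640];k=d.ravel()>0
X=c['origin']+ray(c,np.c_[uu.ravel(),vv.ravel()][k])*d.ravel()[k][:,None]
w=np.array([.648,.049])
for lo,hi in((.043,.055),(.012,.022)):
  q=X[(abs(X[:,:2]-w).max(1)<.045)&(X[:,2]>lo)&(X[:,2]<hi)]
  (x,y),r=cv2.minEnclosingCircle(q[:,:2].astype(np.float32));print(len(q),q[:,2].mean(),x,y,r,"tool",T.inv().apply(np.array([x,y,.04])-s['tcp_pos']))
E
```

```text
t: 12.23
tcp_pos: [0.6461, 0.0487, 0.3142]
tool_rot: [0.342, 0.94, -0.001, -0.003]
force: [-0.6, 0.0, -0.2]
finger_gap: 0.589
gripper_force: 0.0
t: 12.4
tcp_pos: [0.6464, 0.0489, 0.3152]
tool_rot: [0.345, 0.938, -0.001, -0.002]
force: [-0.5, 0.7, -0.2]
finger_gap: 0.591
gripper_force: 0.0
tcp [0.6464 0.0489 0.3152] uv [-186.6  140.9] gap 0.591407198498785 F [-0.5  0.7 -0.2]
[-0.1   0.55  1.36 -0.    1.24 -0.96] [[-0.761, 0.648, -0.005], [0.648, 0.761, 0.0], [0.004, -0.003, -1.0]] [[322.23250167 211.98133035]]
631 0.04781598313853792 0.6494613289833069 0.045469049364328384 0.013000455684959888 tool [-5.51146168e-03  1.10579709e-04  2.75159442e-01]
2202 0.01800278687275845 0.6495221257209778 0.045480601489543915 0.030072230845689774 tool [-5.55025262e-03  1.58796773e-04  2.75159172e-01]
```

View pics/w9.png

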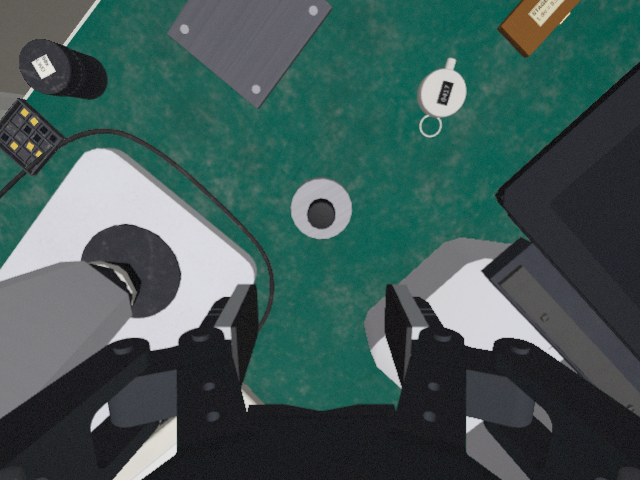

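The weight is dead centre at (321,210), and its measured radii match (13/30 mm). Descending and gripping.

```bash
python3 -m crank '[{"dp":[-0.0092,-0.001,0.04],"delta_rot":[0,0,0],"fingers":0.176},{"dp":[0,0,0.08],"delta_rot":[0,0,0],"fingers":0.176},{"dp":[0,0,0.08],"delta_rot":[0,0,0],"fingers":0.176},{"dp":[0,0,0.08],"delta_rot":[0,0,0],"fingers":0.176},{"dp":[0,0,0.06],"delta_rot":[0,0,0],"fingers":0.176},{"dp":[0,0,0.03],"delta_rot":[0,0,0],"fingers":0.176},{"dp":[0,0,0],"delta_rot":[0,0,0],"fingers":0.176},{"dp":[0,0,0],"delta_rot":[0,0,0],"fingers":0.176}]'
python3 -c "
from look import *
s=manip.sense();T=R.from_quat(s['tool_rot']);print(T.as_matrix().round(4).tolist(),T.inv().apply(np.array([.6495,.0455,.022])-s['tcp_pos']))"
```

```text
t: 13.12
tcp_pos: [0.6499, 0.0457, 0.1313]
tool_rot: [0.345, 0.939, -0.0, -0.001]
force: [1.0, 0.8, 0.7]
finger_gap: 0.589
gripper_force: 0.0
[[-0.7624, 0.647, -0.0027], [0.647, 0.7624, 0.0003], [0.0023, -0.0016, -1.0]] [-0.0001383  -0.0002416   0.10934891]
```

```bash
python3 -m crank '[{"dp":[0,0,0.04],"delta_rot":[0,0,0],"fingers":0.176},{"dp":[0,0,0.025],"delta_rot":[0,0,0],"fingers":0.176},{"dp":[0,0,0.0075],"delta_rot":[0,0,0],"fingers":0.176},{"dp":[0,0,0],"delta_rot":[0,0,0],"fingers":0.176},{"dp":[0,0,0],"delta_rot":[0,0,0],"fingers":0.176}]' 40
python3 -m crank '[{"dp":[0,0,0],"delta_rot":[0,0,0],"fingers":-1},{"dp":[0,0,0],"delta_rot":[0,0,0],"fingers":-1},{"dp":[0,0,0],"delta_rot":[0,0,0],"fingers":-1},{"dp":[0,0,0],"delta_rot":[0,0,0],"fingers":-1},{"dp":[0,0,0],"delta_rot":[0,0,0],"fingers":-1},{"dp":[0,0,0],"delta_rot":[0,0,0],"fingers":-1}]' 40
```

```text
t: 13.53
tcp_pos: [0.6508, 0.0457, 0.0972]
tool_rot: [0.344, 0.939, 0.0, 0.001]
force: [0.9, -0.6, -0.0]
finger_gap: 0.587
gripper_force: 0.0
t: 14.03
tcp_pos: [0.651, 0.0456, 0.0977]
tool_rot: [0.344, 0.939, 0.0, 0.001]
force: [-1.6, -0.9, 5.5]
finger_gap: 0.289
gripper_force: 39.6
```

```bash
python3 -m crank '[{"dp":[0,0,-0.01],"delta_rot":[0,0,0],"fingers":-1},{"dp":[0,0,-0.03],"delta_rot":[0,0,0],"fingers":-1},{"dp":[0,0,-0.05],"delta_rot":[0,0,0],"fingers":-1},{"dp":[0,0,-0.06],"delta_rot":[0,0,0],"fingers":-1},{"dp":[0,0,-0.06],"delta_rot":[0,0,0],"fingers":-1},{"dp":[0,0,-0.04],"delta_rot":[0,0,0],"fingers":-1},{"dp":[0,0,0],"delta_rot":[0,0,0],"fingers":-1}]' 40
python3 -m crank '[{"dp":[0.03,0.001,0],"delta_rot":[0,0,0],"fingers":-1},{"dp":[0.055,0.002,0],"delta_rot":[0,0,0],"fingers":-1},{"dp":[0.06,0.002,0],"delta_rot":[0,0,0],"fingers":-1},{"dp":[0.06,0.002,0],"delta_rot":[0,0,0],"fingers":-1},{"dp":[0.06,0.002,0],"delta_rot":[0,0,0],"fingers":-1},{"dp":[0.06,0.002,0],"delta_rot":[0,0,0],"fingers":-1},{"dp":[0.06,0.002,0],"delta_rot":[0,0,0],"fingers":-1},{"dp":[0.05,0.001,0],"delta_rot":[0,0,0],"fingers":-1},{"dp":[0.03,0.001,0],"delta_rot":[0,0,0],"fingers":-1},{"dp":[0.01,0,0],"delta_rot":[0,0,0],"fingers":-1},{"dp":[0,0,0],"delta_rot":[0,0,0],"fingers":-1},{"dp":[0,0,0],"delta_rot":[0,0,0],"fingers":-1}]'
python3 - <<'E'
from look import *
s,c,im,d=shot("w10");T=R.from_quat(s['tool_rot']);print(T.as_matrix().round(4).tolist(),T.inv().apply(np.array([.4742,.205,.15])-s['tcp_pos']))
r=blob(im,proj(c,[.4725-.02,.2051+.02,.054])[0],20,c,.054);print(r)
vv,uu=np.mgrid[0:480,0:640];k=d.ravel()>0
X=c['origin']+ray(c,np.c_[uu.ravel(),vv.ravel()][k])*d.ravel()[k][:,None]
L=T.inv().apply(X-s['tcp_pos']);q=L[(abs(L[:,0])<.045)&(abs(L[:,1])<.045)&(L[:,2]>.076)&(L[:,2]<.086)]
print(len(q),q.min(0),q.max(0),q.mean(0))
cv2.imwrite("pics/w10c.png",cv2.resize(im[120:440,160:480],None,fx=1.5,fy=1.5))
E
```

```text
t: 14.62
tcp_pos: [0.6526, 0.0457, 0.2259]
tool_rot: [0.344, 0.939, 0.001, 0.004]
force: [0.8, -0.4, -3.2]
finger_gap: 0.283
gripper_force: 39.9
t: 15.62
tcp_pos: [0.4751, 0.2046, 0.2211]
tool_rot: [0.344, 0.939, 0.0, 0.001]
force: [0.4, -0.4, -4.9]
finger_gap: 0.288
gripper_force: 39.8
tcp [0.4751 0.2046 0.2211] uv [-1.   2.5] gap 0.2878538111310997 F [ 0.4 -0.4 -4.9]
[[-0.7634, 0.6459, 0.0014], [0.6459, 0.7634, -0.0003], [-0.0013, 0.0007, -1.0]] [ 0.00108046 -0.00031596  0.07112857]
(array([0.4737, 0.2035]), 'D=72.5', 'res=0.5')
6909 [-0.02612318 -0.02924934  0.07749913] [0.03128889 0.03015659 0.085996  ] [0.01621373 0.00063389 0.07987104]
```

View pics/w10c.png

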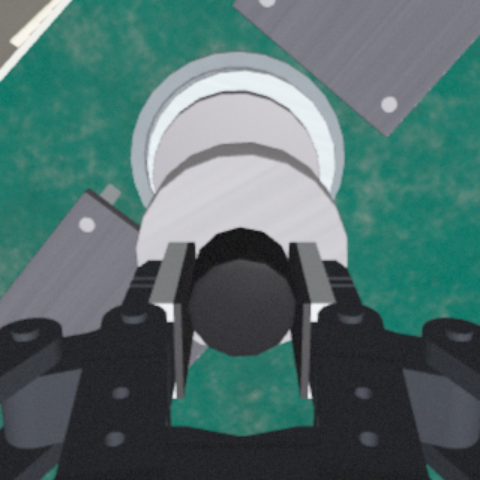

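The weight hangs level, centred over the stack. Lowering.

```bash
python3 -m crank '[{"dp":[0.002,0,0.02],"delta_rot":[0,0,0],"fingers":-1},{"dp":[0,0,0.04],"delta_rot":[0,0,0],"fingers":-1},{"dp":[0,0,0.035],"delta_rot":[0,0,0],"fingers":-1},{"dp":[0,0,0.02],"delta_rot":[0,0,0],"fingers":-1},{"dp":[0,0,0.01],"delta_rot":[0,0,0],"fingers":-1},{"dp":[0,0,0],"delta_rot":[0,0,0],"fingers":-1},{"dp":[0,0,0],"delta_rot":[0,0,0],"fingers":-1}]'
python3 -m crank '[{"dp":[0,0,0.004],"delta_rot":[0,0,0],"fingers":-1},{"dp":[0,0,0.003],"delta_rot":[0,0,0],"fingers":-1},{"dp":[0,0,0],"delta_rot":[0,0,0],"fingers":-1}]'
```

```text
t: 16.25
tcp_pos: [0.4738, 0.2053, 0.1588]
tool_rot: [0.344, 0.939, 0.0, 0.0]
force: [-0.2, 0.7, -3.0]
finger_gap: 0.288
gripper_force: 39.7
t: 16.5
tcp_pos: [0.4735, 0.2056, 0.1558]
tool_rot: [0.344, 0.939, 0.0, 0.0]
force: [-0.3, -0.0, -4.1]
finger_gap: 0.29
gripper_force: 39.7
```

```bash
python3 -m crank '[{"dp":[0,0,0.002],"delta_rot":[0,0,0],"fingers":-1},{"dp":[0,0,0.002],"delta_rot":[0,0,0],"fingers":-1},{"dp":[0,0,0],"delta_rot":[0,0,0],"fingers":-1}]'
python3 -m crank '[{"dp":[0,0,0.002],"delta_rot":[0,0,0],"fingers":-1},{"dp":[0,0,0],"delta_rot":[0,0,0],"fingers":-1}]'
python3 -m crank '[{"dp":[0,0,0.001],"delta_rot":[0,0,0],"fingers":-1},{"dp":[0,0,0],"delta_rot":[0,0,0],"fingers":-1}]'
```

```text
t: 16.75
tcp_pos: [0.4732, 0.2056, 0.1535]
tool_rot: [0.344, 0.939, 0.0, 0.0]
force: [0.6, 0.0, -5.6]
finger_gap: 0.288
gripper_force: 39.7
t: 16.92
tcp_pos: [0.4731, 0.2055, 0.1523]
tool_rot: [0.344, 0.939, -0.0, -0.0]
force: [0.7, -0.1, -3.3]
finger_gap: 0.288
gripper_force: 39.7
t: 17.08
tcp_pos: [0.4732, 0.2055, 0.1518]
tool_rot: [0.344, 0.939, -0.0, -0.0]
force: [0.2, 0.6, -4.3]
finger_gap: 0.283
gripper_force: 39.7
```

```bash
python3 -m crank '[{"dp":[0,0,0.001],"delta_rot":[0,0,0],"fingers":-1},{"dp":[0,0,0],"delta_rot":[0,0,0],"fingers":-1}]'
python3 -m crank '[{"dp":[0,0,0.001],"delta_rot":[0,0,0],"fingers":-1},{"dp":[0,0,0],"delta_rot":[0,0,0],"fingers":-1}]'
python3 -m crank '[{"dp":[0,0,0.001],"delta_rot":[0,0,0],"fingers":-1},{"dp":[0,0,0],"delta_rot":[0,0,0],"fingers":-1}]'
```

```text
t: 17.25
tcp_pos: [0.4732, 0.2056, 0.1517]
tool_rot: [0.344, 0.939, 0.0, 0.0]
force: [-0.6, -1.0, -1.0]
finger_gap: 0.291
gripper_force: 40.2
t: 17.42
tcp_pos: [0.4732, 0.2056, 0.1517]
tool_rot: [0.344, 0.939, 0.0, 0.0]
force: [-0.8, -0.4, 5.2]
finger_gap: 0.288
gripper_force: 40.6
t: 17.58
tcp_pos: [0.4732, 0.2056, 0.1516]
tool_rot: [0.344, 0.939, 0.0, 0.0]
force: [-2.2, -1.2, 9.1]
finger_gap: 0.288
gripper_force: 41.1
```

Seated on the pad. Relieve, release, and rise.

```bash
python3 -m crank '[{"dp":[0,0,-0.0015],"delta_rot":[0,0,0],"fingers":-1},{"dp":[0,0,0],"delta_rot":[0,0,0],"fingers":0.1},{"dp":[0,0,0],"delta_rot":[0,0,0],"fingers":0.1},{"dp":[0,0,0],"delta_rot":[0,0,0],"fingers":0.1},{"dp":[0,0,0],"delta_rot":[0,0,0],"fingers":0.1},{"dp":[0,0,0],"delta_rot":[0,0,0],"fingers":0.1}]'
python3 -m crank '[{"dp":[0,0,-0.02],"delta_rot":[0,0,0],"fingers":0.1},{"dp":[0,0,-0.05],"delta_rot":[0,0,0],"fingers":0.1},{"dp":[0,0,-0.07],"delta_rot":[0,0,0],"fingers":0.1},{"dp":[0,0,-0.07],"delta_rot":[0,0,0],"fingers":0.1},{"dp":[0,0,-0.07],"delta_rot":[0,0,0],"fingers":0.1},{"dp":[0,0,-0.04],"delta_rot":[0,0,0],"fingers":0.1},{"dp":[0,0,0],"delta_rot":[0,0,0],"fingers":0.1},{"dp":[0,0,0],"delta_rot":[0,0,0],"fingers":0.1},{"dp":[0,0,0],"delta_rot":[0,0,0],"fingers":0.1}]'
python3 - <<'E'
from look import *
s,c,im,d=shot("w11")
vv,uu=np.mgrid[0:480,0:640];k=d.ravel()>0
X=c['origin']+ray(c,np.c_[uu.ravel(),vv.ravel()][k])*d.ravel()[k][:,None]
w=np.array([.4727,.2049])
near=np.hypot(*(X[:,:2]-w).T)<.052
for n,lo,hi in(("knob",.098,.106),("base",.069,.076),("pad",.051,.058),("carrier",.039,.0455),("plate",.027,.033)):
  q=X[near&(X[:,2]>lo)&(X[:,2]<hi)]
  (x,y),r=cv2.minEnclosingCircle(q[:,:2].astype(np.float32));print(n,len(q),np.percentile(q[:,2],[5,50,95]).round(4),round(x,4),round(y,4),round(r,4),uv([x,y]))
cv2.imwrite("pics/w11c.png",cv2.resize(im[60:360,160:480],None,fx=1.8,fy=1.8))
E
```

```text
t: 18.08
tcp_pos: [0.4734, 0.2056, 0.1511]
tool_rot: [0.344, 0.939, 0.0, 0.0]
force: [0.3, 0.5, 0.3]
finger_gap: 0.549
gripper_force: 0.0
t: 18.83
tcp_pos: [0.4724, 0.2054, 0.3108]
tool_rot: [0.344, 0.939, -0.0, -0.001]
force: [-0.2, -0.1, -0.9]
finger_gap: 0.551
gripper_force: 0.0
tcp [0.4724 0.2054 0.3108] uv [ 0.3 -0. ] gap 0.5509745566797538 F [-0.2 -0.1 -0.9]
knob 900 [0.1004 0.1019 0.1031] 0.4725 0.2068 0.0129 [1.7 0.3]
base 3015 [0.0708 0.072  0.0731] 0.4724 0.2068 0.0299 [1.7 0.2]
pad 1123 [0.0528 0.054  0.0553] 0.4732 0.2035 0.036 [-1.7  0.4]
carrier 1441 [0.0408 0.042  0.0433] 0.4731 0.2006 0.0475 [-4.5 -0.3]
plate 2169 [0.0288 0.0301 0.0313] 0.4722 0.2059 0.0509 [ 0.8 -0.1]
```

View pics/w11c.png

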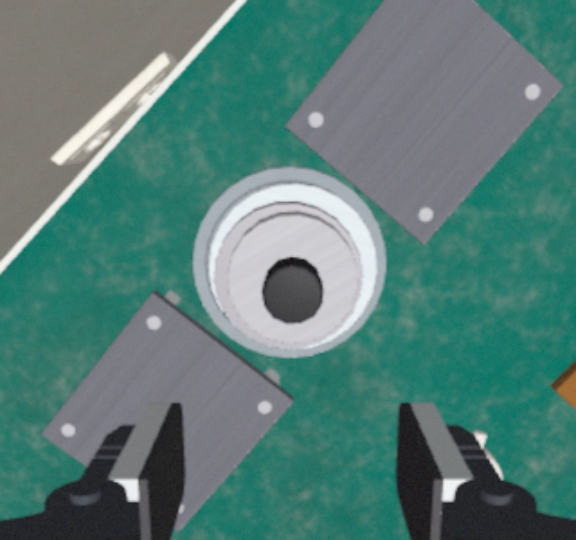

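The stack is concentric, every top is level at the expected height, and all offsets are under 3 mm. Handing in.

```bash
python3 -c "
from station import manip
print(manip.sign_off())"
```

```text
the job is handed in; nothing more can be done
None
```

The press stack is built and handed in at about 19 s: carrier, pad and weight lie flat on the plate in that order, each measured within about 3 mm of its centre, with no contact with the other loose things.

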